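# Turn a cover plate over against the leaning wall of its stand

## Task

Without gripping or lifting it off the stand, turn the aluminium cover plate over so that its sealing face with the machined rings ends up on top for inspection: push the plate with the fingertips against the stand's leaning wall until it rides up and stands leaning on that wall, then from behind the wall push its top edge back towards the open end of the stand so that it falls over. It must finish lying flat on the stand's floor in front of the wall; leave the bottle, the jar and the beaker where they are.

Things in the scene. Friction and masses are not known exactly. Their poses are not given: they have to be found in the camera images.
- stand: Dark grey plastic turning stand, fixed. Origin: at bench height under the middle of its wall's foot; x from the open end (near the robot) to the wall, y along the wall, z up. Flat floor (top at z = 6 mm) from x = -165 to 60 mm, 160 mm wide, no side walls. The wall leans away at 46 degrees to the floor, from x = 0. A groove 3 mm deep (x = -13 to 0) before it catches the plate's lower edge.
- wall_top (a point): Middle of the top front edge of the stand's wall, 34 mm above the floor, 33 mm beyond its foot. The wall is 120 mm wide and 8 mm thick, its rear top edge 6 mm farther on; ribs 20 mm high behind it. The plate, standing on the floor and lying on the wall, leans at 46 degrees and its top edge is 62 to 67 mm above the floor, so that 28 mm of it shows above the wall.
- cover_mid (a point): Centre of the loose aluminium plate, 90 (its x) by 100 (y) by 8 mm thick (z), 0.19 kg. Starts flat on the stand's floor, x roughly towards the wall (up to 0.3 rad off), z up, plain face up, sealing face (machined rings) down; turned over, z points down. Pushed at its near edge, low by the floor, towards the wall, it squares up, rides up the wall and stays leaning there by itself.
- edge_wall (a point): Middle of the cover plate's 100 mm edge that starts nearest the wall (x = +45 mm of the plate, half-way through its thickness); it goes up the wall and is then the top edge. Pushed back from behind, it swings up and over in an arc of 90 mm radius about the groove: a fingertip that pushes it should rise along with it, as a rough tip moving level can wedge.
- edge_near (a point): Middle of the opposite 100 mm edge of the cover plate (x = -45 mm), nearest the robot at the start; it stays down and drops into the groove at the foot of the wall.
- bottle: White plastic bottle, 40 mm diameter, 75 mm high, standing beside the stand; origin at its underside. Leave it alone.
- jar: Amber glass jar with a black lid, 48 mm diameter, 55 mm high, standing beside the stand; origin at its underside. Leave it alone.
- beaker: Open glass beaker, 52 mm diameter, 60 mm high, standing beside the stand; origin at its underside. Leave it alone.
There are look-alikes about, which are no part of the job. Of the things that look like the part that bears cover_mid, the middle-sized one is meant.

How it is judged (in metres and radians):
On the way:
1. the cover plate stands leaning on the wall of the stand, its far edge up and its near edge on the floor (angle between cover_mid's own z axis and vertical between 0.65 and 1.1 rad and z of edge_wall in the frame of stand above 0.05 m and z of edge_near in the frame of stand below 0.02 m and contact force between cover and stand above 0.2 N and x of cover_mid in the frame of stand between -0.03 and 0.04 m), for 0.2 s.
At the end, for the whole second after the job is handed in: After leaning on the wall (37 to 63 degrees) for 0.2 s, the plate lies flat (within 8 degrees), sealing face up, at rest on the stand's floor, its centre 0 to 130 mm before the wall's foot and within 50 mm of the middle line; bottle, jar and beaker within 20 mm of their places (angle between cover_mid's own z axis and vertical above 3 rad and z of cover_mid in the frame of stand between 0.008 and 0.016 m and x of cover_mid in the frame of stand between -0.13 and 0 m and y of cover_mid in the frame of stand between -0.05 and 0.05 m and distance of each of bottle, jar, beaker from where it was at the start of the episode below 0.02 m and linear speed of cover below 0.02 m/s); the robot touches nothing.
It fails at once if the cover plate is gripped: squeezed by the fingers with over 30 N in all while the stand bears less than 12 N of it (contact force between the fingers and cover above 30 N and contact force between cover and stand below 12 N).
It fails at once if the cover plate is lifted off: both its near and far edges more than 20 mm above the stand's floor (z of each of edge_wall, edge_near in the frame of stand above 0.026 m).
It fails at once if the bottle, jar or beaker is moved more than 20 mm (distance of any of bottle, jar, beaker from where it was at the start of the episode above 0.02 m).
It also fails if it takes over 51 s, if anything falls off the work surface, if the arm or the gripper's body presses on something with over 40 N, if the wrist force passes 120 N, or if a joint passes its speed limit or range.

## Robot

A 7-joint arm with a two-finger parallel gripper is mounted at the origin on the work surface. World frame = base frame: x ahead of the robot, y to its left, z up, the work surface at z = 0. Lengths are in mm, angles in rad, forces in N, time in s.
With the tool pointing down it reaches from about 400 to 875 mm from the base axis. Payload 4.4 kg.
Tool frame: the origin (TCP) lies on the centre line of the jaws, within the pads' length; the fingertips stand 25 mm ahead of it and the grasp point (between the pads) lies 6 mm ahead of it; z points along the fingers, x is the direction in which the jaws open and shut, and the axes are right-handed (so a half turn about z gives the same grasp; the last joint's range is limited). The gripper opens to 85 mm and grips with 20 to 120 N. Pads are 22 mm wide; open, the fingers measure 114 mm over their backs; the gripper's body (76 mm by 85 mm) begins 54 mm behind the grasp point. The pads swing forward as they close: fully open they stand 13 mm farther back than shut.
Start: joints at [1.226, 0.628, 0.038, 1.517, -0.027, 0.996, -0.02], TCP at [178.909, -624.907, 232.813] pointing down, gripper open.
Joint ranges: [-3.06, 3.06], [-0.37, 2.12], [-1.25, 1.32], [0.18, 2.47], [-1.1, 4.24], [0.23, 1.98], [-2.94, 2.94]. Speed limits (rad/s): [2.57, 2.57, 3.14, 3.14, 3.14, 3.14, 3.14].

## Interface

Orientations are given as [roll, pitch, yaw] about the fixed x, y, z axes, in that order (R = Rz(yaw) Ry(pitch) Rx(roll)).
In Python, from cell import ctrl, cams gives the robot as it stands. The module is installed in compiled form; this text tells all that it offers.
- The arm moves only by the tool step_arm, never from a script. Its arguments are lists of equal length, an entry for each row: "linear": the shift along the tool's x, y, z in mm, a list of three; "yaw": the turn about the tool's z in rad; "gripper": the opening, from -1 (shut) to 1 (fully open). A call has 1 to 8 rows; each row is the pose to reach, as a shift and turn from the pose commanded when the call began, along the tool's axes at that moment; what a row does not reach only later rows make up. A row lasts 1/12 s, in which the tool goes at most 41.7 mm and 7.16 degrees, less where a joint would pass 70% of its speed; a pose out of reach is approached as far as the arm can. A call with a gripper value outside its range is refused whole. The fingers move at their own pace and stop on an object; the grip force is fixed at half the most. Time passes only in rows, so rows that repeat a pose let the fingers close. It gives the time, the measured TCP pose, the force and the opening at its end, in the units of the state.
- ctrl.read_state(): the state, without advancing time (a new reading comes with each control period).
- cams.get_image(name): name is "scene" or "side" or "wrist"; returns a dict with "frame" (480x640x3 uint8, red, green, blue), "depth" (480x640 float32, mm along the optical axis (not along the pixel's ray), 0 where there is no reading), "intrinsics" (3x3 intrinsics, pixels), "cam_to_world" (4x4, takes a point from camera to world coordinates). Camera axes: x right, y down, z forward; pixel columns grow to the right and rows downward; lengths in mm; the calibration is good to about 2 mm. A picture is of the moment at which its call begins.
- ctrl.finish_job(): hands the job in, once; it reports no verdict.
Trained networks look in the newest picture that a camera, given by its name, has taken for a name from the list of things; names that differ only in an ending like _2 or _b are one class to them, and where a whole thing is asked for, a point or a joint stands for the part that bears it (a point fixed in the world has none). Each returns a list of dicts, best first, with "conf" (0 to 1); they miss things now and then, are a little off and sometimes report something else, mostly with a low value. They report only what shows in the picture. A call takes as long as a camera call. They do not tell look-alikes from the thing itself.
- cams.regions_of(camera, name): "pixels" (480x640 bool, what is visible of it) and "pixel" ([column, row] in pixels, amid what is visible of it).
The state is a dict: "clock": time; "qpos": joint angles; "qd": joint speeds; "tau": joint torques, N m; "eef_pos": TCP position; "tool_rot": TCP orientation; "force": force on the tool from outside, world axes, zero at the start; "torque": the same for the moment, N m; "width": finger opening in mm.
Only numpy, scipy, OpenCV 4.12 (cv2) and the standard library are available. Lean on these libraries where they do the work, as an engineer would, in place of code of your own. Each camera call takes 0.05 s, during which the arm holds its last target.

## Working session

There is one attempt and no reset: what is moved stays moved. The work goes in short steps, Python scripts to look and compute and a tool call to move; the robot and the scene stay as the last step left them, time stands still between calls to the robot, and variables do not carry over. Pictures are saved under pics/ and viewed, and the job is handed in when it is done.

Besides the shell and the picture viewer there is one more tool, called after "Emit:" by a JSON object that holds its "fn" and its "kwargs", one argument or row to a line. step_arm: Moves the arm, as the interface text tells. Its arguments: {"type":"object","properties":{"linear":{"type":"array"},"yaw":{"type":"array"},"gripper":{"type":"array"}},"required":["linear","yaw","gripper"]}

```bash
mkdir -p pics
python3 - <<'E'
from cell import ctrl,cams
import cv2,numpy as np
s=ctrl.read_state();print({k:np.round(v,3).tolist() for k,v in s.items()})
for c in ["scene","side","wrist"]:
    d=cams.get_image(c);cv2.imwrite(f"pics/{c}0.png",d["frame"][:,:,::-1])
    np.savez(f"{c}0.npz",**d)
    print(c,np.round(d["intrinsics"],1).tolist(),np.round(d["cam_to_world"],3).tolist())
    for n in ["stand","cover_mid","bottle","jar","beaker"]:
        for r in cams.regions_of(c,n):
            print(n,round(r["conf"],2),r["pixel"],r["pixels"].sum())
E
```

```text
{'clock': 0.0, 'qpos': [1.226, 0.629, 0.038, 1.518, -0.027, 0.996, -0.02], 'qd': [-0.003, -0.0, -0.0, -0.0, -0.001, -0.0, -0.0], 'tau': [-0.001, -56.34, 1.227, -19.345, 0.011, 0.01, 0.0], 'eef_pos': [178.714, -624.306, 231.896], 'tool_rot': [3.142, 0.002, -1.292], 'force': [0.169, 0.653, -0.384], 'torque': [0.017, 0.069, -0.032], 'width': 85.226}
scene [[597.2, 0.0, 316.0], [0.0, 597.2, 235.8], [0.0, 0.0, 1.0]] [[0.352, 0.678, -0.645, 1178.098], [0.936, -0.258, 0.24, -216.507], [-0.004, -0.688, -0.725, 791.547], [0.0, 0.0, 0.0, 1.0]]
stand 0.68 [367.3, 265.7] 6517
cover_mid 0.82 [228.7, 250.5] 1291
cover_mid 0.58 [411.7, 162.6] 3209
cover_mid 0.57 [346.5, 245.8] 2266
jar 0.9 [279.4, 286.3] 993
beaker 0.69 [432.8, 206.9] 988
side [[580.3, 0.0, 320.0], [0.0, 580.3, 236.1], [0.0, 0.0, 1.0]] [[-0.925, -0.247, 0.29, 242.731], [-0.381, 0.62, -0.686, 698.596], [-0.01, -0.744, -0.668, 729.845], [0.0, 0.0, 0.0, 1.0]]
stand 0.94 [277.9, 299.0] 7264
cover_mid 0.98 [378.9, 231.8] 1006
cover_mid 0.86 [362.5, 428.0] 9122
bottle 0.75 [261.2, 215.0] 659
jar 0.64 [307.3, 219.6] 834
jar 0.49 [307.5, 288.5] 2478
beaker 0.67 [265.6, 356.0] 1456
wrist [[404.1, 0.0, 317.5], [0.0, 404.1, 244.3], [0.0, 0.0, 1.0]] [[0.276, -0.909, -0.312, 259.286], [-0.961, -0.261, -0.09, -601.357], [0.0, 0.325, -0.946, 373.786], [0.0, 0.0, 0.0, 1.0]]
```

View pics/scene0.png

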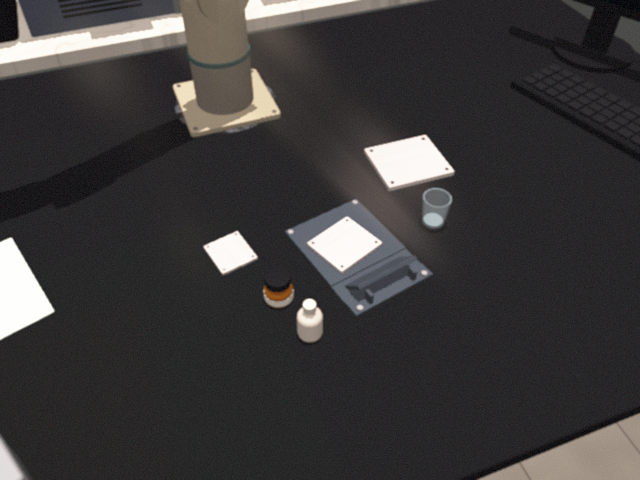

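View pics/side0.png

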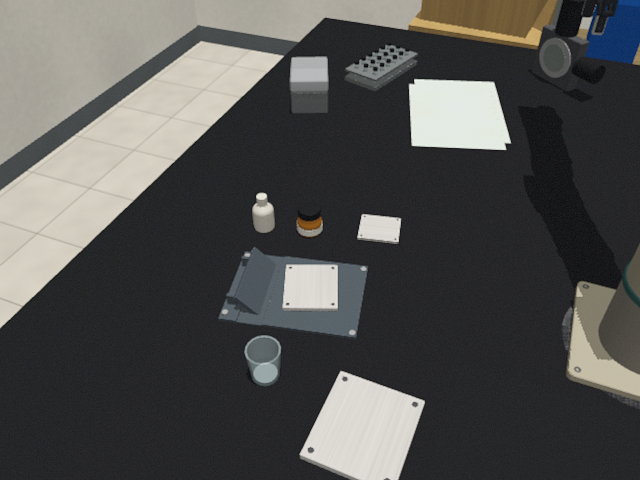

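Plates that could be the one meant, in the scene picture: a small one at (229,251), a large one at (410,162), and a middle-sized one at (346,245). The middle-sized one also lies on the stand, so it fits. I'll confirm it in a crop and measure.

```bash
cat > h.py <<'E'
import numpy as np,cv2
def cloud(d):
    K=d["intrinsics"];T=d["cam_to_world"];D=d["depth"]
    v,u=np.mgrid[0:480,0:640]
    P=np.stack([(u-K[0,2])/K[0,0]*D,(v-K[1,2])/K[1,1]*D,D],-1)
    W=P@T[:3,:3].T+T[:3,3]
    W[D<=0]=np.nan
    return W
def ray(d,px,z):
    K=d["intrinsics"];T=d["cam_to_world"]
    px=np.atleast_2d(px).astype(float)
    r=np.c_[(px[:,0]-K[0,2])/K[0,0],(px[:,1]-K[1,2])/K[1,1],np.ones(len(px))]@T[:3,:3].T
    t=(z-T[2,3])/r[:,2]
    return T[:3,3]+r*t[:,None]
def proj(d,X):
    K=d["intrinsics"];T=d["cam_to_world"]
    c=(np.atleast_2d(X)-T[:3,3])@T[:3,:3]
    return np.c_[c[:,0]/c[:,2]*K[0,0]+K[0,2],c[:,1]/c[:,2]*K[1,1]+K[1,2]]
E
python3 - <<'E'
from h import *
for c,(x0,y0,x1,y1) in dict(scene=(270,180,450,320),side=(200,230,400,370)).items():
    d=dict(np.load(f"{c}0.npz"))
    im=d["frame"][y0:y1,x0:x1,::-1]
    im=cv2.resize(im,None,fx=4,fy=4,interpolation=cv2.INTER_CUBIC)
    im=np.clip(im.astype(float)*1.3+10,0,255).astype(np.uint8)
    cv2.imwrite(f"pics/{c}_crop.png",im)
    W=cloud(d)
    ps=dict(scene=[(346,245),(229,251),(410,162)],side=[(310,287),(379,229),(362,428)])[c]
    m=(d["frame"].min(-1)>130).astype(np.uint8)
    n,l,st,ce=cv2.connectedComponentsWithStats(m)
    for p in ps:
        k=l[p[1],p[0]]
        mm=(l==k).astype(np.uint8)
        z=np.nanmedian(W[mm>0][:,2])
        ys,xs=np.nonzero(mm)
        G=ray(d,np.c_[xs,ys],z)
        print(c,p,"z",z,[np.round(q,2) for q in cv2.minAreaRect(G[:,:2].astype(np.float32))], np.round(np.nanmedian(W[mm>0],0),1))
E
```

```text
scene (346, 245) z 14.350871794051784 [array([519.75,  81.31]), array([ 94.47, 104.67]), np.float64(21.86)] [521.2  79.9  14.4]
scene (229, 251) z 6.418205941887379 [array([ 461.06, -113.1 ]), array([79.96, 70.95]), np.float64(12.17)] [ 462.2 -113.6    6.4]
scene (410, 162) z 11.694681504255414 [array([351.7 , 292.36]), array([146.72, 135.15]), np.float64(88.82)] [355.5 290.6  11.7]
side (310, 287) z 12.78267521744965 [array([521.66,  82.98]), array([ 90.79, 102.08]), np.float64(21.56)] [520.6  85.5  12.8]
side (379, 229) z 4.491739582775722 [array([ 462.32, -111.66]), array([76.94, 71.17]), np.float64(12.11)] [ 461.7 -109.9    4.5]
side (362, 428) z 10.141495625810649 [array([351.83, 295.4 ]), array([143.96, 129.28]), np.float64(88.73)] [351.4 300.2  10.1]
```

View pics/scene_crop.png

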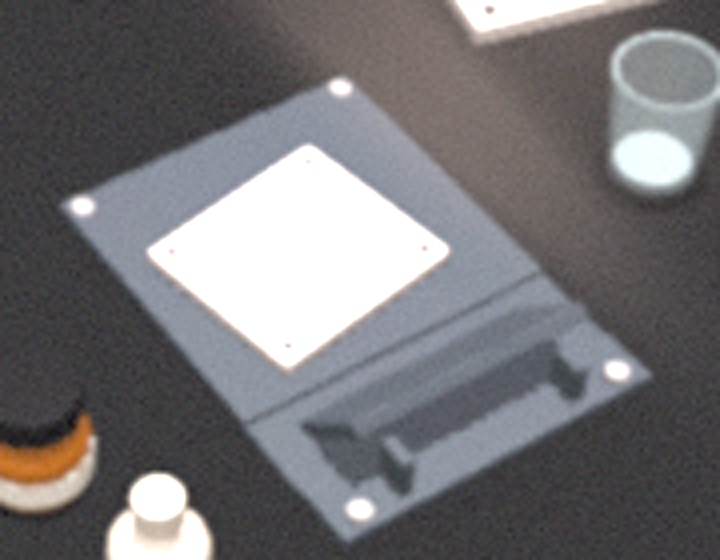

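View pics/side_crop.png

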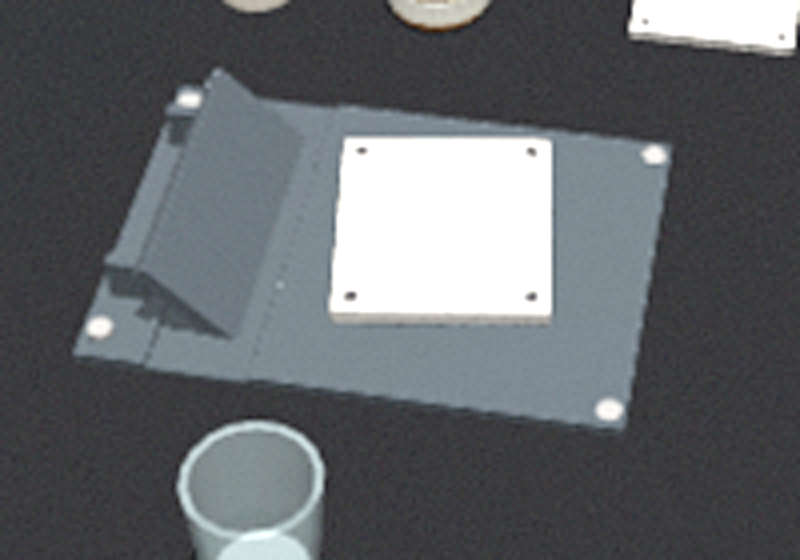

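Run:
```python
from h import *
c={"scene":[(66,204),(345,78),(650,376),(345,542)],"side":[(672,144),(622,430),(75,352),(180,86)]}
o={"scene":(270,180),"side":(200,230)}
for k in c:
    d=dict(np.load(f"{k}0.npz"))
    p=(np.array(c[k])-0)/4+np.array(o[k])-0.375
    X=ray(d,p,6)[:,:2];print(k,np.round(X,1).tolist())
    # model corners: (-165,-80),(-165,80),(60,80),(60,-80)
    M=np.array([(-165,-80),(-165,80),(60,80),(60,-80)],float)
    m=M.mean(0);x=X.mean(0);U,S,V=np.linalg.svd((M-m).T@(X-x));R=(U@V).T
    a=np.degrees(np.arctan2(R[1,0],R[0,0]));t=x-R@m
    print("yaw",a,"org",t,"res",np.round(X-(M@R.T+t),1).tolist(),"det",np.linalg.det(R))
    for nm,pl in dict(scene=(519.75,81.31),side=(521.66,82.98)).items(): print(nm,R.T@(np.array(pl)-t))
from cell import cams
for n in ["bottle","jar","beaker"]:
  for cc in ["scene","side"]:
    d=dict(np.load(f"{cc}0.npz"));W=cloud(d)
    cams.get_image(cc)
    for r in cams.regions_of(cc,n):
        print(n,cc,round(r["conf"],2),np.round(np.nanmedian(W[r["pixels"]],0)))
```

```text
scene [[447.8, -3.5], [415.8, 148.9], [633.5, 197.0], [667.1, 40.9]]
yaw 11.96457266343668 org [592.42005414 106.7003593 ] res [[0.2, 2.2], [1.4, -1.8], [-1.0, -0.4], [-0.6, 0.0]] det 0.9999999999999996
scene [-76.35496287  -9.77377915]
side [-74.14025335  -8.53601435]
side [[448.9, -3.9], [415.7, 153.5], [634.4, 198.7], [668.6, 43.7]]
yaw 12.031625523600988 org [593.26571885 108.93905209] res [[0.4, -0.2], [0.5, 0.7], [-0.9, -0.9], [-0.0, 0.5]] det 0.9999999999999993
scene [-77.66009552 -11.69764939]
side [-75.44393897 -10.46247729]
bottle scene 0.83 [678. -42.  47.]
bottle side 0.62 [664. -26.  41.]
jar scene 0.81 [596. -65.  43.]
jar side 0.9 [581. -47.  36.]
beaker scene 0.67 [522. 260.  42.]
beaker side 0.55 [519. 264.  38.]
```

```bash
cat >> h.py <<'E'
O=np.array([592.8,107.8]);A=np.radians(12.0);RS=np.array([[np.cos(A),-np.sin(A)],[np.sin(A),np.cos(A)]])
def s2w(x,y): return RS@np.array([x,y])+O
def w2s(p): return RS.T@(np.array(p[:2])-O)
def show():
    from cell import ctrl
    s=ctrl.read_state();print("t",round(s["clock"],2),"eef",np.round(s["eef_pos"],1),"rot",np.round(s["tool_rot"],3),"stand",np.round(w2s(s["eef_pos"]),1),"F",np.round(s["force"],1),"w",round(s["width"],1))
    return s
def shift(w):
    from scipy.spatial.transform import Rotation as R
    s=show();r=R.from_euler("xyz",s["tool_rot"]);print("shift",np.round(r.inv().apply(np.array(w)-s["eef_pos"]),1),"dyaw",round(float(s["tool_rot"][2])-(A-np.pi/2),3))
E
python3 - <<'E'
from h import *
shift([500,-300,232]);shift([*s2w(-155,-10),232])
E
```

```text
t 1.5 eef [ 178.9 -624.9  232.8] rot [-3.142 -0.    -1.292] stand [-557.2 -630.6] F [0.7 0.4 0.2] w 85.5
shift [-224.  -398.1    0.8] dyaw 0.069
t 1.5 eef [ 178.9 -624.9  232.8] rot [-3.142 -0.    -1.292] stand [-557.2 -630.6] F [0.7 0.4 0.2] w 85.5
shift [-591.3 -444.2    0.8] dyaw 0.069
```

Emit:
{"fn": "step_arm", "kwargs": {
  "linear": [
    [-224, -398, 0],
    [-224, -398, 0],
    [-224, -398, 0],
    [-224, -398, 0],
    [-224, -398, 0],
    [-224, -398, 0],
    [-224, -398, 0],
    [-224, -398, 0]
  ],
  "yaw": [0.069, 0.069, 0.069, 0.069, 0.069, 0.069, 0.069, 0.069],
  "gripper": [-1, -1, -1, -1, -1, -1, -1, -1]
}}

```text
clock: 2.17
eef_pos: [414.4, -386.2, 233.1]
tool_rot: [-3.141, -0.0, -1.361]
force: [0.4, -0.8, -0.7]
width: 0.1
```

Run:
```python
from h import *
shift([*s2w(-155,-10),130])
```

```text
t 2.17 eef [ 414.4 -386.2  233.1] rot [-3.141 -0.    -1.361] stand [-277.2 -446.2] F [ 0.4 -0.8 -0.7] w 0.1
shift [-436.2 -122.3  102.9] dyaw 0.0
```

Emit:
{"fn": "step_arm", "kwargs": {
  "linear": [
    [-436, -122, 60],
    [-436, -122, 60],
    [-436, -122, 60],
    [-436, -122, 60],
    [-436, -122, 60],
    [-436, -122, 60],
    [-436, -122, 60],
    [-436, -122, 60]
  ],
  "yaw": [0, 0, 0, 0, 0, 0, 0, 0],
  "gripper": [-1, -1, -1, -1, -1, -1, -1, -1]
}}

```text
clock: 2.83
eef_pos: [434.1, -56.2, 189.2]
tool_rot: [-3.14, -0.0, -1.361]
force: [1.0, -0.4, -0.1]
width: 0.2
```

Run:
```python
from h import *
shift([*s2w(-158,-10),60])
```

```text
t 2.83 eef [434.1 -56.2 189.2] rot [-3.14  -0.    -1.361] stand [-189.4 -127.4] F [ 1.  -0.4 -0.1] w 0.2
shift [-117.5  -31.2  129.2] dyaw -0.0
```

Emit:
{"fn": "step_arm", "kwargs": {
  "linear": [
    [-117, -31, 40],
    [-117, -31, 60],
    [-117, -31, 100],
    [-117, -31, 129],
    [-117, -31, 129],
    [-117, -31, 129],
    [-117, -31, 129],
    [-117, -31, 129]
  ],
  "yaw": [0, 0, 0, 0, 0, 0, 0, 0],
  "gripper": [-1, -1, -1, -1, -1, -1, -1, -1]
}}

```text
clock: 3.5
eef_pos: [440.7, 62.0, 61.1]
tool_rot: [-3.14, -0.001, -1.362]
force: [-0.2, -0.0, 0.5]
width: 0.0
```

Run:
```python
from h import *
from cell import cams
show()
for c,(x0,y0) in dict(scene=(260,130),side=(230,190)).items():
    d=cams.get_image(c);im=d["frame"][y0:y0+180,x0:x0+240,::-1]
    cv2.imwrite(f"pics/{c}_1.png",cv2.resize(im,None,fx=3,fy=3,interpolation=cv2.INTER_CUBIC))
show()
```

```text
t 3.5 eef [440.7  62.   61.1] rot [-3.140e+00 -1.000e-03 -1.362e+00] stand [-158.2  -13.1] F [-0.2 -0.   0.5] w 0.0
t 3.6 eef [441.3  61.9  61.7] rot [-3.138e+00 -1.000e-03 -1.363e+00] stand [-157.8  -13.4] F [0.5 0.4 0.2] w 0.0
```

View pics/side_1.png

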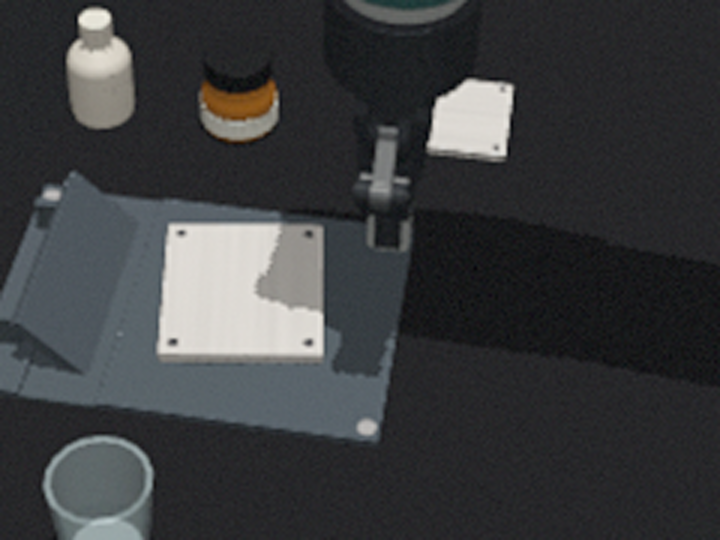

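View pics/scene_1.png

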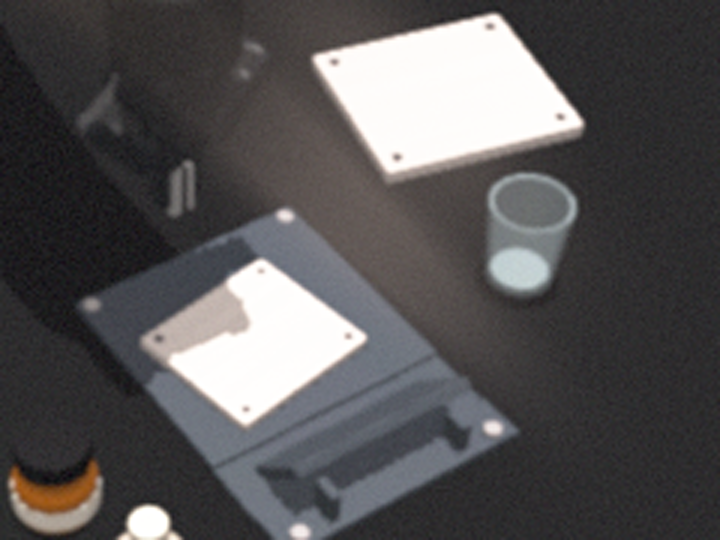

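Emit:
{"fn": "step_arm", "kwargs": {
  "linear": [
    [-2, 0, 14],
    [-2, 0, 24],
    [-2, 0, 28],
    [-2, 0, 28],
    [-2, 0, 28]
  ],
  "yaw": [0, 0, 0, 0, 0],
  "gripper": [-1, -1, -1, -1, -1]
}}

```text
clock: 4.02
eef_pos: [440.5, 63.7, 32.9]
tool_rot: [-3.14, -0.0, -1.363]
force: [-0.8, -0.0, 0.4]
width: 0.1
```

Run:
```python
from h import *
from cell import cams
for c,(x0,y0) in dict(side=(300,220),).items():
    d=cams.get_image(c);im=d["frame"][y0:y0+120,x0:x0+120,::-1]
    cv2.imwrite(f"pics/{c}_2.png",cv2.resize(im,None,fx=5,fy=5,interpolation=cv2.INTER_CUBIC))
show()
for z in (6,8,12,14): print(z,proj(d,[*s2w(-147-0,-13+14),z]).round(1),proj(d,[*s2w(-147-22,-13+14),z]).round(1))
```

```text
t 4.07 eef [440.5  63.8  33.1] rot [-3.140e+00 -1.000e-03 -1.363e+00] stand [-158.1  -11.4] F [ 0.5 -0.2 -0.9] w -0.1
6 [[351.7 297.9]] [[364.9 299.6]]
8 [[351.8 297.1]] [[364.9 298.8]]
12 [[351.8 295.4]] [[365.  297.1]]
14 [[351.9 294.6]] [[365.1 296.3]]
```

View pics/side_2.png

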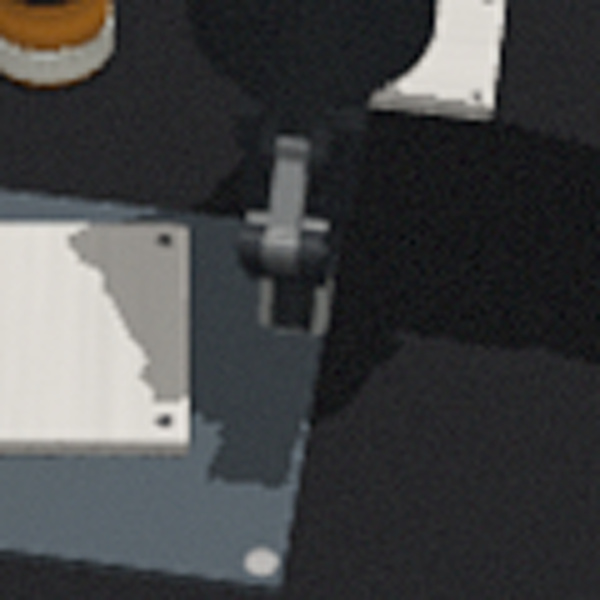

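Run:
```python
from h import *
from cell import cams
for c in ["side","scene"]:
    d=cams.get_image(c);W=cloud(d)
    S=np.full(W.shape,np.nan);S[...,:2]=(W[...,:2]-O)@RS;S[...,2]=W[...,2]
    m=(S[...,0]>-185)&(S[...,0]<-138)&(abs(S[...,1]+11)<45)&(S[...,2]>11)&(S[...,2]<60)
    P=S[m];print(c,len(P))
    for z in range(10,60,4):
        q=P[(P[:,2]>=z)&(P[:,2]<z+4)]
        if len(q): print(z,len(q),np.percentile(q,[2,50,98],axis=0)[:,:2].round(0).tolist())
```

```text
side 127
26 2 [[-157.0, -6.0], [-156.0, -6.0], [-154.0, -6.0]]
30 6 [[-163.0, -7.0], [-150.0, -4.0], [-146.0, -3.0]]
34 10 [[-166.0, -14.0], [-163.0, -5.0], [-160.0, 1.0]]
38 22 [[-166.0, -9.0], [-155.0, -2.0], [-146.0, 3.0]]
42 21 [[-165.0, -5.0], [-153.0, 1.0], [-146.0, 4.0]]
46 24 [[-166.0, -8.0], [-158.0, 0.0], [-145.0, 5.0]]
50 21 [[-166.0, -7.0], [-158.0, 2.0], [-148.0, 4.0]]
54 17 [[-165.0, -4.0], [-155.0, 2.0], [-147.0, 5.0]]
58 4 [[-156.0, 2.0], [-154.0, 3.0], [-151.0, 4.0]]
scene 153
10 1 [[-144.0, -29.0], [-144.0, -29.0], [-144.0, -29.0]]
30 1 [[-152.0, -18.0], [-152.0, -18.0], [-152.0, -18.0]]
34 10 [[-154.0, -18.0], [-148.0, -17.0], [-148.0, -6.0]]
38 18 [[-153.0, -22.0], [-148.0, -14.0], [-147.0, -2.0]]
42 25 [[-164.0, -25.0], [-151.0, -18.0], [-146.0, 1.0]]
46 27 [[-164.0, -25.0], [-150.0, -15.0], [-146.0, 1.0]]
50 29 [[-164.0, -26.0], [-151.0, -18.0], [-146.0, 2.0]]
54 20 [[-163.0, -26.0], [-150.0, -18.0], [-146.0, -2.0]]
58 22 [[-161.0, -25.0], [-150.0, -17.0], [-146.0, 1.0]]
```

Emit:
{"fn": "step_arm", "kwargs": {
  "linear": [
    [0, 0, 1],
    [0, 0, 2],
    [0, 0, 2]
  ],
  "yaw": [0, 0, 0],
  "gripper": [-1, -1, -1]
}}

```text
clock: 4.42
eef_pos: [439.7, 64.8, 30.2]
tool_rot: [-3.141, -0.0, -1.361]
force: [-0.1, -0.2, 0.1]
width: -0.1
```

Run:
```python
from h import *
from cell import cams
d=cams.get_image("wrist");cv2.imwrite("pics/wrist_2.png",d["frame"][:,:,::-1])
```

```text
(no output)
```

View pics/wrist_2.png

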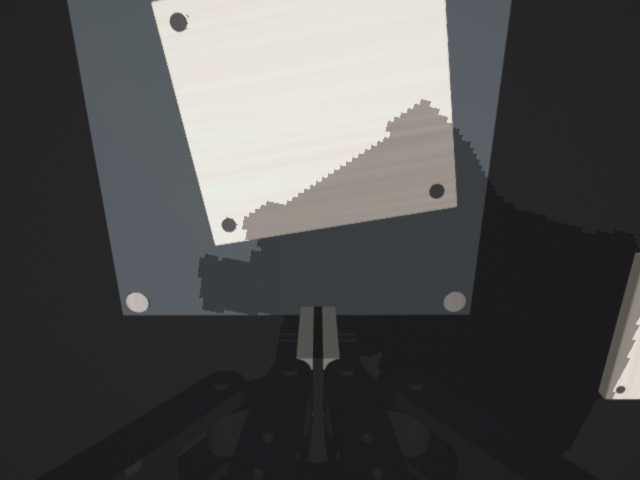

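Emit:
{"fn": "step_arm", "kwargs": {
  "linear": [
    [0, 0, 1],
    [0, 0, 2],
    [0, 0, 3],
    [0, 0, 4],
    [0, 0, 4]
  ],
  "yaw": [0, 0, 0, 0, 0],
  "gripper": [-1, -1, -1, -1, -1]
}}

```text
clock: 4.88
eef_pos: [439.4, 64.8, 25.8]
tool_rot: [3.141, 0.0, -1.361]
force: [-0.0, -0.7, 0.6]
width: -0.1
```

Emit:
{"fn": "step_arm", "kwargs": {
  "linear": [
    [0, 0, 1],
    [0, 0, 2],
    [0, 0, 3],
    [0, 0, 4],
    [0, 0, 4]
  ],
  "yaw": [0, 0, 0, 0, 0],
  "gripper": [-1, -1, -1, -1, -1]
}}

```text
clock: 5.3
eef_pos: [439.5, 64.8, 21.8]
tool_rot: [3.141, 0.0, -1.361]
force: [-0.2, -0.3, 0.1]
width: 0.1
```

Run:
```python
from h import *
from cell import cams
for c,(x0,y0) in dict(side=(300,220),scene=(260,150)).items():
    d=cams.get_image(c);im=d["frame"][y0:y0+100,x0:x0+100,::-1]
    im=np.clip(im.astype(float)*1.8+10,0,255).astype(np.uint8)
    cv2.imwrite(f"pics/{c}_3.png",cv2.resize(im,None,fx=6,fy=6,interpolation=cv2.INTER_CUBIC))
    print(proj(d,[*s2w(-158-9,-11.5+7),6]).round(1),proj(d,[*s2w(-158+9,-11.5+7),6]).round(1))
    W=cloud(d)
    S=np.full(W.shape,np.nan);S[...,:2]=(W[...,:2]-O)@RS;S[...,2]=W[...,2]
    m=(S[...,0]>-185)&(S[...,0]<-138)&(abs(S[...,1]+11)<45)&(S[...,2]>11)&(S[...,2]<60)
    P=S[m];print(c,len(P))
    for z in range(6,40,4):
        q=P[(P[:,2]>=z)&(P[:,2]<z+4)]
        if len(q): print(z,len(q),np.percentile(q,[2,50,98],axis=0)[:,:2].round(0).tolist())
show()
```

```text
[[364.1 297. ]] [[353.4 295.6]]
side 124
18 7 [[-163.0, -5.0], [-151.0, -4.0], [-147.0, -2.0]]
22 10 [[-166.0, -4.0], [-162.0, -3.0], [-146.0, 2.0]]
26 17 [[-167.0, -9.0], [-159.0, -3.0], [-147.0, 4.0]]
30 26 [[-167.0, -7.0], [-157.0, 2.0], [-146.0, 5.0]]
34 17 [[-167.0, -8.0], [-160.0, -1.0], [-146.0, 5.0]]
38 20 [[-166.0, -4.0], [-155.0, 4.0], [-147.0, 7.0]]
[[319.6 214.5]] [[324.9 220.2]]
scene 204
10 1 [[-160.0, -50.0], [-160.0, -50.0], [-160.0, -50.0]]
18 1 [[-156.0, -15.0], [-156.0, -15.0], [-156.0, -15.0]]
22 7 [[-155.0, -18.0], [-150.0, -15.0], [-148.0, -6.0]]
26 16 [[-159.0, -22.0], [-149.0, -11.0], [-146.0, 2.0]]
30 24 [[-164.0, -23.0], [-151.0, -14.0], [-147.0, 2.0]]
34 30 [[-166.0, -24.0], [-152.0, -19.0], [-146.0, 1.0]]
38 23 [[-166.0, -24.0], [-152.0, -16.0], [-146.0, 1.0]]
t 5.4 eef [439.5  64.8  22. ] rot [ 3.142  0.    -1.361] stand [-158.8  -10.2] F [ 1.   0.6 -0.1] w 0.2
```

View pics/side_3.png

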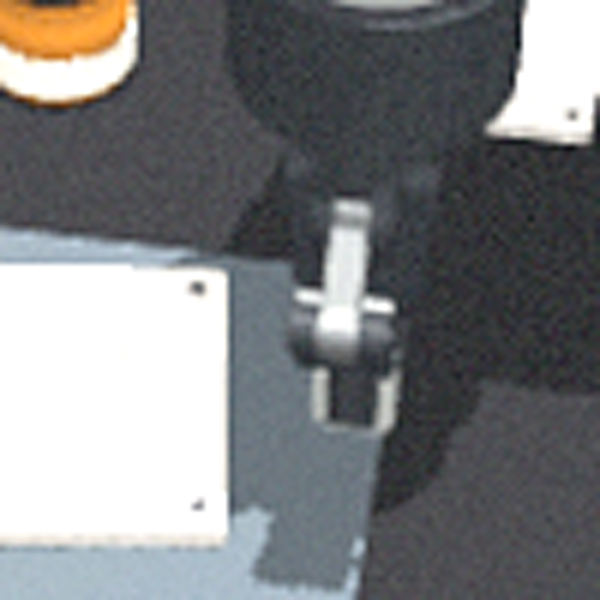

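View pics/scene_3.png

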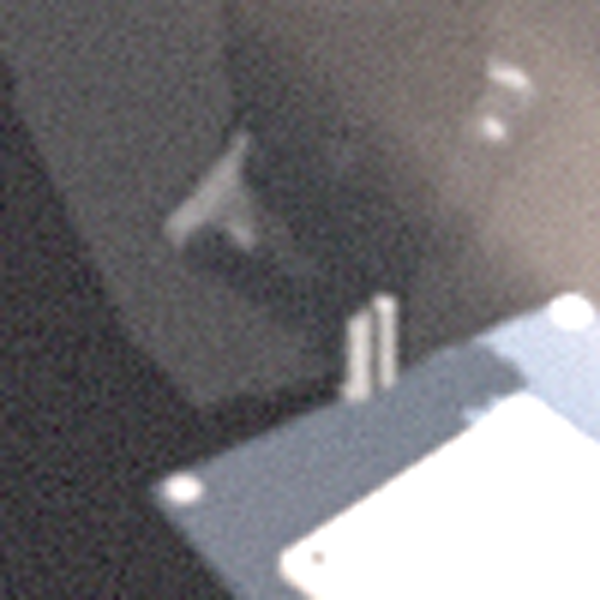

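Emit:
{"fn": "step_arm", "kwargs": {
  "linear": [
    [0, 0, 1],
    [0, 0, 2],
    [0, 0, 3],
    [0, 0, 4],
    [0, 0, 4]
  ],
  "yaw": [0, 0, 0, 0, 0],
  "gripper": [-1, -1, -1, -1, -1]
}}

```text
clock: 5.82
eef_pos: [439.4, 64.8, 17.8]
tool_rot: [3.141, 0.0, -1.361]
force: [-0.7, 0.2, -0.8]
width: 0.2
```

Emit:
{"fn": "step_arm", "kwargs": {
  "linear": [
    [0, 0, 1],
    [0, 0, 2],
    [0, 0, 3],
    [0, 0, 3]
  ],
  "yaw": [0, 0, 0, 0],
  "gripper": [-1, -1, -1, -1]
}}

```text
clock: 6.15
eef_pos: [439.5, 64.8, 14.8]
tool_rot: [3.141, 0.0, -1.361]
force: [-0.6, 0.1, 0.8]
width: 0.6
```

Emit:
{"fn": "step_arm", "kwargs": {
  "linear": [
    [0, 0, 1],
    [0, 0, 2],
    [0, 0, 2]
  ],
  "yaw": [0, 0, 0],
  "gripper": [-1, -1, -1]
}}

```text
clock: 6.4
eef_pos: [439.5, 64.8, 12.9]
tool_rot: [3.141, 0.0, -1.361]
force: [-0.3, -0.7, -0.1]
width: -0.0
```

Run:
```python
from h import *
from cell import cams
show()
for c,(x0,y0) in dict(side=(300,220)).items():
    d=cams.get_image(c);im=d["frame"][y0:y0+100,x0:x0+100,::-1]
    im=np.clip(im.astype(float)*1.8+10,0,255).astype(np.uint8)
    cv2.imwrite(f"pics/{c}_4.png",cv2.resize(im,None,fx=6,fy=6,interpolation=cv2.INTER_CUBIC))
    print(proj(d,[*s2w(-158-9,-11.5+7),6]).round(1),proj(d,[*s2w(-158+9,-11.5+7),6]).round(1))
```

```text
t 6.4 eef [439.5  64.8  12.9] rot [ 3.141  0.    -1.361] stand [-158.9  -10.1] F [-0.3 -0.7 -0.1] w -0.0
[[364.1 297. ]] [[353.4 295.6]]
```

View pics/side_4.png

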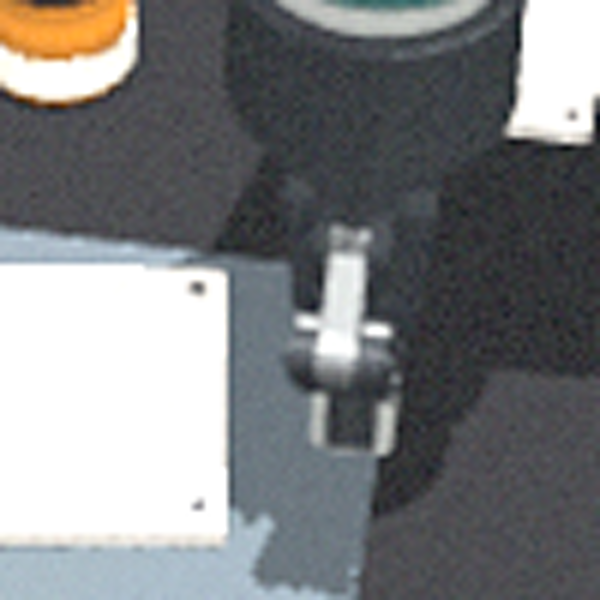

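Emit:
{"fn": "step_arm", "kwargs": {
  "linear": [
    [0, -8, 0],
    [0, -16, 0],
    [0, -24, 0],
    [0, -32, 0],
    [0, -40, 0],
    [0, -48, 0],
    [0, -56, 0],
    [0, -64, 0]
  ],
  "yaw": [0, 0, 0, 0, 0, 0, 0, 0],
  "gripper": [-1, -1, -1, -1, -1, -1, -1, -1]
}}

```text
clock: 7.12
eef_pos: [501.7, 78.2, 12.9]
tool_rot: [3.14, -0.0, -1.361]
force: [-4.0, -0.2, 3.1]
width: 0.2
```

```bash
cat > look.py <<'E'
import sys
from h import *
from cell import cams
show();t=sys.argv[1]
ims=[]
for c,(x0,y0) in dict(side=(215,190),scene=(280,170)).items():
    d=cams.get_image(c);im=d["frame"][y0:y0+160,x0:x0+160,::-1]
    im=np.clip(im.astype(float)*1.2+10,0,255).astype(np.uint8)
    ims.append(cv2.resize(im,(400,400),interpolation=cv2.INTER_CUBIC))
cv2.imwrite(f"pics/look_{t}.png",np.hstack(ims))
E
python3 look.py 5
```

```text
t 7.12 eef [501.7  78.2  12.9] rot [ 3.14  -0.    -1.361] stand [-95.2 -10. ] F [-4.  -0.2  3.1] w 0.2
```

View pics/look_5.png

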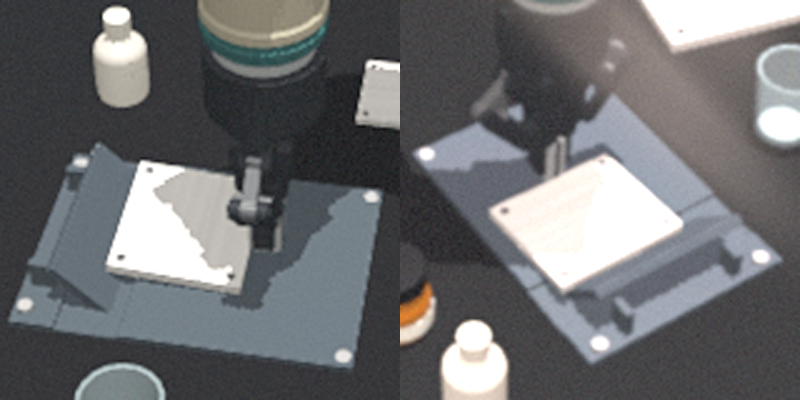

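Emit:
{"fn": "step_arm", "kwargs": {
  "linear": [
    [0, -5, 0],
    [0, -10, 0],
    [0, -15, 0],
    [0, -20, 0],
    [0, -25, 0],
    [0, -30, 0],
    [0, -35, 0],
    [0, -40, 0]
  ],
  "yaw": [0, 0, 0, 0, 0, 0, 0, 0],
  "gripper": [-1, -1, -1, -1, -1, -1, -1, -1]
}}

```text
clock: 7.88
eef_pos: [542.4, 86.8, 13.1]
tool_rot: [-3.14, 0.0, -1.361]
force: [-2.2, -0.6, 0.4]
width: -0.4
```

```bash
python3 look.py 6
```

```text
t 7.88 eef [542.4  86.8  13.1] rot [-3.14   0.    -1.361] stand [-53.6 -10.1] F [-2.2 -0.6  0.4] w -0.4
```

View pics/look_6.png

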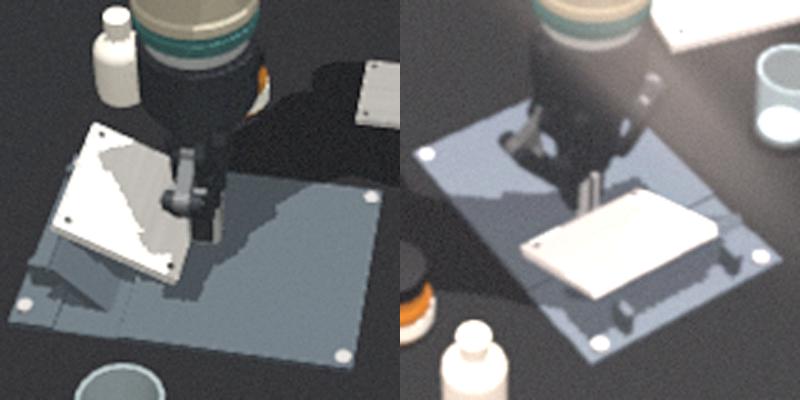

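Emit:
{"fn": "step_arm", "kwargs": {
  "linear": [
    [0, -4, 0],
    [0, -8, 0],
    [0, -12, 0],
    [0, -16, 0],
    [0, -20, 0],
    [0, -24, 0],
    [0, -27, 0],
    [0, -27, 0]
  ],
  "yaw": [0, 0, 0, 0, 0, 0, 0, 0],
  "gripper": [-1, -1, -1, -1, -1, -1, -1, -1]
}}

```text
clock: 8.65
eef_pos: [569.3, 92.6, 13.2]
tool_rot: [-3.139, 0.001, -1.361]
force: [-0.2, 0.5, -0.4]
width: 0.3
```

```bash
python3 look.py 7
```

```text
t 8.65 eef [569.3  92.6  13.2] rot [-3.139e+00  1.000e-03 -1.361e+00] stand [-26.2  -9.9] F [-0.2  0.5 -0.4] w 0.3
```

View pics/look_7.png

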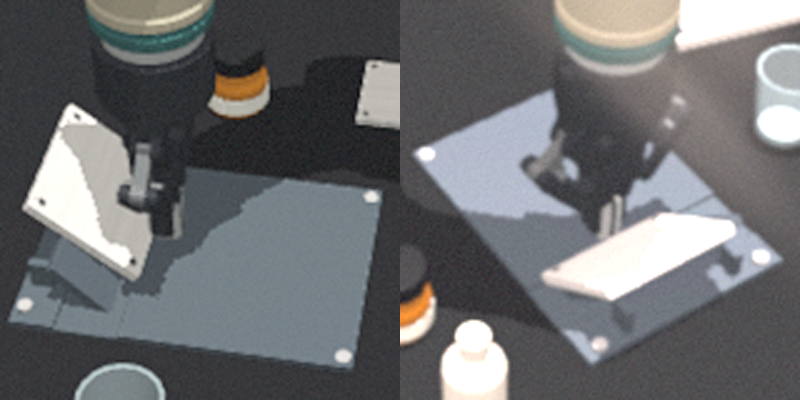

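```bash
cat > tilt.py <<'E'
from h import *
from cell import cams
show()
for c in ["side","scene"]:
    d=cams.get_image(c);W=cloud(d)
    S=W.copy();S[...,:2]=(W[...,:2]-O)@RS
    b=(d["frame"].min(-1)>110)
    m=b&(S[...,0]>-140)&(S[...,0]<75)&(abs(S[...,1]+10)<75)&(S[...,2]>9)&(S[...,2]<110)
    m=cv2.erode(m.astype(np.uint8),np.ones((3,3)))>0
    P=S[m];P=P[np.isfinite(P).all(1)]
    if len(P)<30: print(c,len(P));continue
    for _ in range(6):
        A1=np.c_[P[:,:2],np.ones(len(P))] ;cc=P.mean(0);n=np.linalg.svd(P-cc,full_matrices=False)[2][2]
        r=abs((P-cc)@n);P2=P[r<max(3,2*np.median(r))]
        if len(P2)==len(P):break
        P=P2
    n*=np.sign(n[2]);print(c,len(P),"n",n.round(3),"tilt",np.degrees(np.arccos(n[2])).round(1),"cen",cc.round(1),"min",np.percentile(P,1,axis=0).round(1),"max",np.percentile(P,99,axis=0).round(1))
E
python3 tilt.py
```

```text
t 8.75 eef [568.5  92.4  13.2] rot [-3.14   0.    -1.361] stand [-26.9 -10. ] F [0.2 0.3 0.1] w 0.1
side 1401 n [-0.634 -0.014  0.773] tilt 39.4 cen [26.2 -8.9 42.7] min [ -9.9 -60.6  13.3] max [54.2 34.1 65.7]
scene 981 n [-0.62  -0.005  0.785] tilt 38.3 cen [ 25.4 -21.7  45.6] min [-10.4 -67.6  16.6] max [54.8 29.3 68.4]
```

Emit:
{"fn": "step_arm", "kwargs": {
  "linear": [
    [0, -2, 0],
    [0, -4, 0],
    [0, -6, 0],
    [0, -7, 0],
    [0, -8, 0],
    [0, -8, 0]
  ],
  "yaw": [0, 0, 0, 0, 0, 0],
  "gripper": [-1, -1, -1, -1, -1, -1]
}}

```text
clock: 9.35
eef_pos: [574.7, 93.5, 12.9]
tool_rot: [3.14, -0.0, -1.361]
force: [-3.4, -0.9, 2.2]
width: -0.1
```

```bash
python3 tilt.py
```

```text
t 9.35 eef [574.7  93.5  12.9] rot [ 3.14  -0.    -1.361] stand [-20.7 -10.2] F [-3.4 -0.9  2.2] w -0.1
side 1314 n [-0.668 -0.007  0.744] tilt 41.9 cen [27.8 -5.3 43.9] min [ -6.2 -58.9  13.4] max [53.8 34.  67.3]
scene 816 n [-0.651 -0.005  0.759] tilt 40.6 cen [ 26.9 -21.7  46.8] min [ -8.7 -67.5  15.6] max [54.3 30.  69.5]
```

Emit:
{"fn": "step_arm", "kwargs": {
  "linear": [
    [0, -1, 0],
    [0, -2, 0],
    [0, -3, 0],
    [0, -4, 0],
    [0, -5, 0],
    [0, -5, 0]
  ],
  "yaw": [0, 0, 0, 0, 0, 0],
  "gripper": [-1, -1, -1, -1, -1, -1]
}}

```text
clock: 9.95
eef_pos: [580.1, 94.7, 12.9]
tool_rot: [3.141, -0.0, -1.361]
force: [-3.8, -0.4, 2.0]
width: -0.1
```

```bash
python3 tilt.py
```

```text
t 9.95 eef [580.1  94.7  12.9] rot [ 3.141 -0.    -1.361] stand [-15.2 -10.2] F [-3.8 -0.4  2. ] w -0.1
side 1171 n [-0.727 -0.014  0.686] tilt 46.7 cen [30.6 -5.9 46.5] min [ -1.5 -58.8  13.8] max [55.2 34.  71.9]
scene 653 n [-0.708 -0.01   0.707] tilt 45.0 cen [ 31.8 -24.   51.9] min [ -2.5 -67.8  17.8] max [56.3 30.1 74.8]
```

Emit:
{"fn": "step_arm", "kwargs": {
  "linear": [
    [0, 8, 0],
    [0, 20, 0],
    [0, 35, -10],
    [0, 40, -50],
    [0, 40, -90],
    [0, 40, -120],
    [0, 40, -120],
    [0, 40, -120]
  ],
  "yaw": [0, 0, 0, 0, 0, 0, 0, 0],
  "gripper": [-1, -1, -1, -1, -1, -1, -1, -1]
}}

```text
clock: 10.72
eef_pos: [543.5, 86.9, 135.3]
tool_rot: [-3.135, -0.0, -1.361]
force: [0.3, 0.3, -0.4]
width: -0.1
```

```bash
python3 tilt.py; python3 look.py 8
```

```text
t 10.72 eef [543.5  86.9 135.3] rot [-3.135 -0.    -1.361] stand [-52.5 -10.2] F [ 0.3  0.3 -0.4] w -0.1
side 1794 n [-0.692 -0.002  0.722] tilt 43.8 cen [ 25.  -11.7  41. ] min [ -4.9 -61.1  12.1] max [54.9 33.7 69.9]
scene 777 n [-0.677 -0.005  0.736] tilt 42.6 cen [ 30.  -22.4  49.8] min [ -4.1 -68.   17.5] max [55.6 29.1 71.8]
t 10.82 eef [541.4  86.1 132.7] rot [-3.141 -0.    -1.361] stand [-54.8 -10.5] F [-0.   0.6 -0.2] w 0.1
```

View pics/look_8.png

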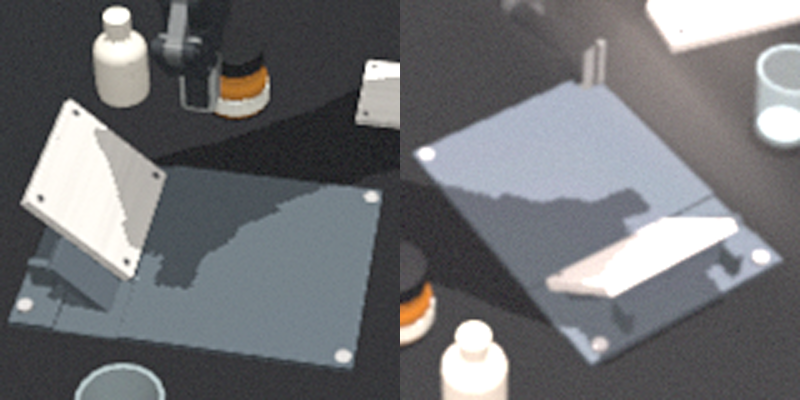

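Emit:
{"fn": "step_arm", "kwargs": {
  "linear": [
    [3, -40, 0],
    [3, -80, 0],
    [3, -120, 0],
    [3, -147, 0],
    [3, -147, 0],
    [3, -147, 20],
    [3, -147, 40],
    [3, -147, 40]
  ],
  "yaw": [0, 0, 0, 0, 0, 0, 0, 0],
  "gripper": [-1, -1, -1, -1, -1, -1, -1, -1]
}}

```text
clock: 11.58
eef_pos: [681.7, 113.0, 87.4]
tool_rot: [3.132, -0.001, -1.36]
force: [-0.7, -1.4, -0.8]
width: -0.2
```

```bash
python3 look.py 9
```

```text
t 11.58 eef [681.7 113.   87.4] rot [ 3.132e+00 -1.000e-03 -1.360e+00] stand [ 88.  -13.4] F [-0.7 -1.4 -0.8] w -0.2
```

View pics/look_9.png

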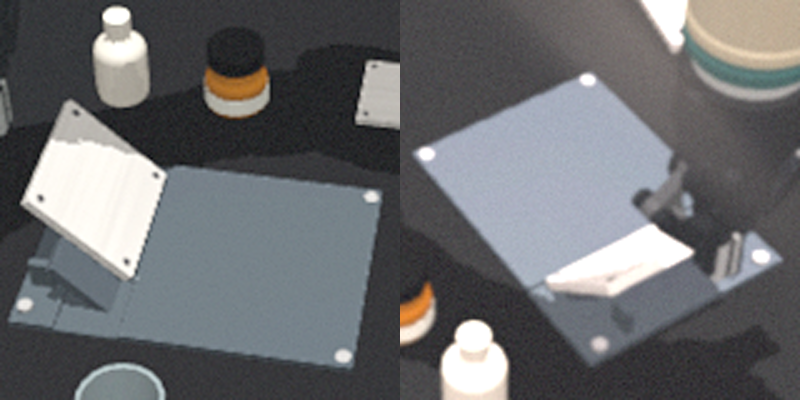

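Emit:
{"fn": "step_arm", "kwargs": {
  "linear": [
    [0, 0, 10],
    [0, 0, 20],
    [0, 0, 29],
    [0, 4, 29],
    [0, 8, 29],
    [0, 8, 29]
  ],
  "yaw": [0, 0, 0, 0, 0, 0],
  "gripper": [-1, -1, -1, -1, -1, -1]
}}

```text
clock: 12.18
eef_pos: [676.8, 112.3, 64.1]
tool_rot: [3.141, -0.0, -1.361]
force: [0.1, -0.6, 0.5]
width: -0.0
```

Emit:
{"fn": "step_arm", "kwargs": {
  "linear": [
    [0, 2, 0],
    [0, 4, 0],
    [0, 5, 0],
    [0, 6, 0],
    [0, 6, 0]
  ],
  "yaw": [0, 0, 0, 0, 0],
  "gripper": [-1, -1, -1, -1, -1]
}}

```text
clock: 12.6
eef_pos: [671.9, 111.2, 64.3]
tool_rot: [-3.141, -0.0, -1.361]
force: [-0.0, 0.1, 0.4]
width: 0.0
```

```bash
python3 look.py 10;python3 tilt.py
```

```text
t 12.6 eef [671.9 111.2  64.3] rot [-3.141 -0.    -1.361] stand [ 78.1 -13.1] F [-0.   0.1  0.4] w 0.0
t 12.7 eef [672.1 111.3  64.1] rot [-3.141 -0.    -1.361] stand [ 78.3 -13.1] F [ 0.3 -0.1 -0.1] w -0.3
side 1780 n [-0.692 -0.004  0.722] tilt 43.8 cen [ 24.9 -11.6  40.9] min [ -5.3 -61.1  11.6] max [54.2 33.8 69.3]
scene 420 n [-0.68  -0.017  0.733] tilt 42.9 cen [ 26.7 -45.1  46.5] min [ -4.3 -68.1  17. ] max [55.6 -8.2 71.3]
```

View pics/look_10.png

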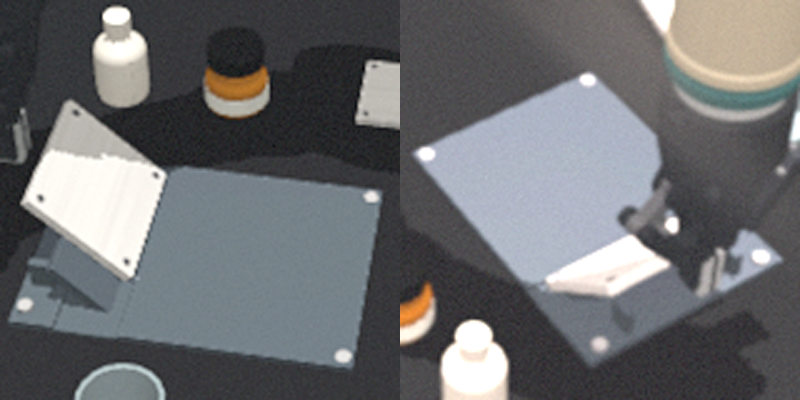

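Emit:
{"fn": "step_arm", "kwargs": {
  "linear": [
    [0, 0, 3],
    [0, 0, 6],
    [0, 2, 6],
    [0, 4, 6],
    [0, 6, 6],
    [0, 7, 6],
    [0, 7, 6]
  ],
  "yaw": [0, 0, 0, 0, 0, 0, 0],
  "gripper": [-1, -1, -1, -1, -1, -1, -1]
}}

```text
clock: 13.38
eef_pos: [664.9, 109.7, 58.1]
tool_rot: [3.141, -0.0, -1.361]
force: [0.2, 0.7, 0.5]
width: 0.1
```

```bash
python3 look.py 11
```

```text
t 13.38 eef [664.9 109.7  58.1] rot [ 3.141 -0.    -1.361] stand [ 70.9 -13.1] F [0.2 0.7 0.5] w 0.1
```

View pics/look_11.png

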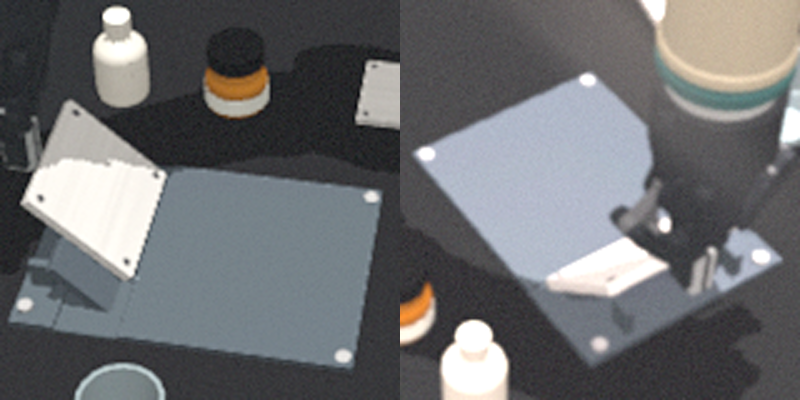

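Emit:
{"fn": "step_arm", "kwargs": {
  "linear": [
    [0, 3, 0],
    [0, 8, -4],
    [0, 14, -8],
    [0, 20, -13],
    [0, 27, -17],
    [0, 34, -20],
    [0, 40, -22],
    [0, 40, -22]
  ],
  "yaw": [0, 0, 0, 0, 0, 0, 0, 0],
  "gripper": [-1, -1, -1, -1, -1, -1, -1, -1]
}}

```text
clock: 14.15
eef_pos: [624.5, 101.0, 80.6]
tool_rot: [3.141, -0.001, -1.361]
force: [1.0, 0.1, 0.2]
width: 0.3
```

```bash
python3 look.py 12;python3 tilt.py
```

```text
t 14.15 eef [624.5 101.   80.6] rot [ 3.141e+00 -1.000e-03 -1.361e+00] stand [ 29.6 -13.2] F [1.  0.1 0.2] w 0.3
t 14.25 eef [625.8 101.3  80.2] rot [-3.142 -0.    -1.361] stand [ 30.9 -13.2] F [0.6 0.4 0.1] w 0.1
side 1206 n [-0.947 -0.005  0.322] tilt 71.2 cen [  3.  -11.2  54.9] min [-11.2 -60.6  13.6] max [17.2 34.5 91.9]
scene 346 n [-0.95   0.027  0.311] tilt 71.9 cen [  9.6 -46.7  60.9] min [ -4.7 -68.2  19.2] max [ 20.1 -15.4  92. ]
```

View pics/look_12.png

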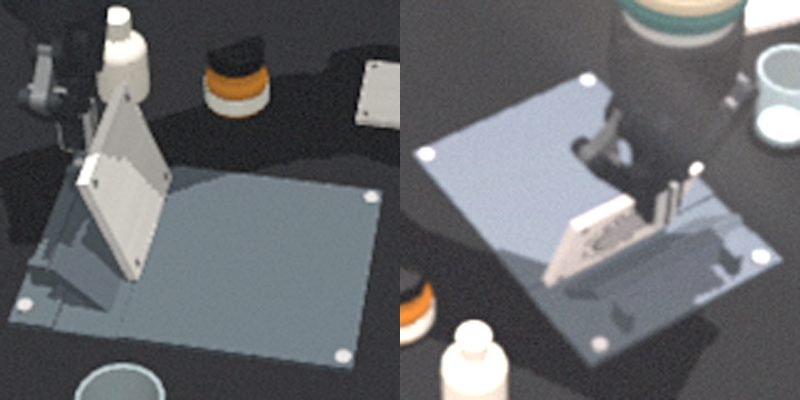

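Emit:
{"fn": "step_arm", "kwargs": {
  "linear": [
    [0, 6, -2],
    [0, 12, -4],
    [0, 18, -5],
    [0, 24, -5],
    [0, 30, -5],
    [0, 36, -5],
    [0, 42, -5],
    [0, 46, -5]
  ],
  "yaw": [0, 0, 0, 0, 0, 0, 0, 0],
  "gripper": [-1, -1, -1, -1, -1, -1, -1, -1]
}}

```text
clock: 15.02
eef_pos: [580.0, 91.6, 85.0]
tool_rot: [3.141, -0.0, -1.361]
force: [-0.6, -0.6, -0.7]
width: 0.1
```

```bash
python3 look.py 13
```

```text
t 15.02 eef [580.   91.6  85. ] rot [ 3.141 -0.    -1.361] stand [-15.9 -13.2] F [-0.6 -0.6 -0.7] w 0.1
```

View pics/look_13.png

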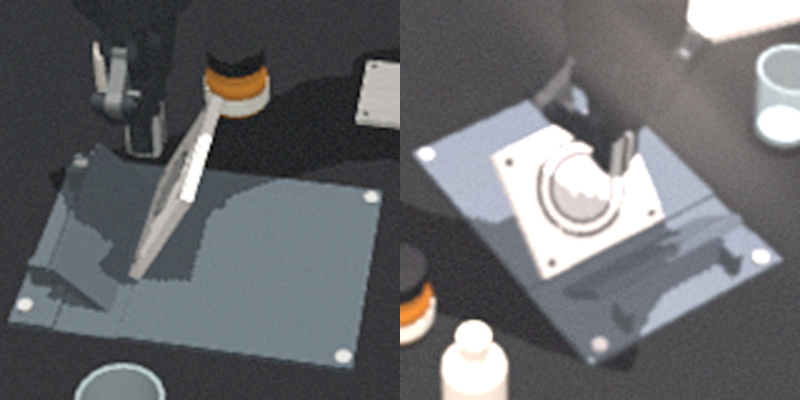

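Emit:
{"fn": "step_arm", "kwargs": {
  "linear": [
    [0, 0, -15],
    [0, 0, -40],
    [0, 0, -80],
    [0, 0, -100],
    [0, 0, -100],
    [0, 0, -100]
  ],
  "yaw": [0, 0, 0, 0, 0, 0],
  "gripper": [-1, -1, -1, -1, -1, -1]
}}

```text
clock: 15.62
eef_pos: [582.0, 92.1, 186.2]
tool_rot: [-3.139, -0.0, -1.361]
force: [0.0, -0.7, -0.8]
width: -0.3
```

```bash
python3 look.py 14;python3 tilt.py
```

```text
t 15.62 eef [582.   92.1 186.2] rot [-3.139 -0.    -1.361] stand [-13.8 -13.1] F [ 0.  -0.7 -0.8] w -0.3
t 15.72 eef [580.4  91.4 184. ] rot [ 3.14  -0.    -1.361] stand [-15.5 -13.5] F [-0.2 -0.2 -1.3] w 0.1
side 1669 n [ 0.    -0.002  1.   ] tilt 0.1 cen [-65.3 -12.8  13. ] min [-107.4  -62.5   10.4] max [-23.1  32.4  15.7]
scene 1832 n [-0.001 -0.     1.   ] tilt 0.1 cen [-65.4 -19.9  14.7] min [-108.6  -66.9   12. ] max [-23.6  28.   17.2]
```

View pics/look_14.png

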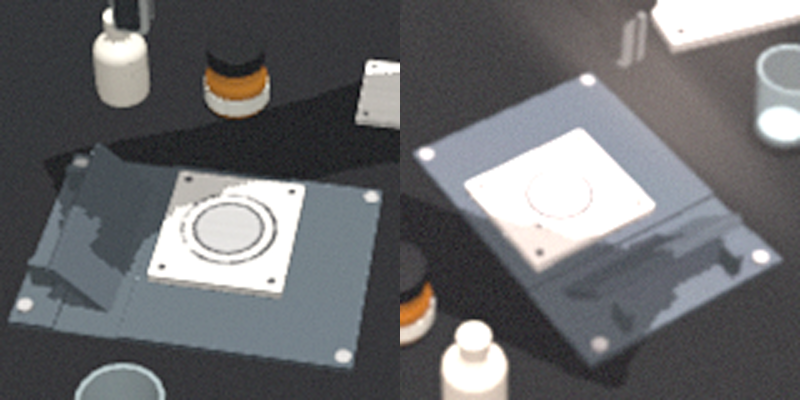

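Run:
```python
from cell import ctrl
print(ctrl.finish_job())
```

```text
the job is handed in; nothing more can be done
None
```

The cover plate is turned over: it lies flat on the stand's floor with its sealing face and rings on top. I handed the job in after about 16 s of the 51 s allowed.

**What I did:** I picked the middle-sized of the three plates, which was the one on the stand. With the fingers shut, I pushed its near edge low along the floor. It squared up, rode up the wall and dropped into the groove. After I backed off it stood leaning by itself at about 44°. From behind the wall I then pushed its top edge back along a rising arc until it fell towards the open end.

**Last checks:**
- **Position:** depth from both cameras gave a tilt of about 0.1°. The plate's centre is about 65 mm before the wall's foot and 13 to 20 mm off the middle line.
- **Other objects:** the bottle, jar and beaker look unmoved in the pictures; I did not measure their positions again at the end.
- **Robot:** the tool was raised clear and touching nothing.
- **Forces:** the readings after each move never passed about 5 N.

**What disagreed:** by the cameras, the shut fingertips stood only about 6 mm ahead of the TCP, not the 25 mm stated. I lowered them in small steps with an eye on the force, and stopped just above the floor without touching it.

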